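# Load the vial tray into the autosampler dock

### The arm

A 6-joint arm with a two-finger parallel gripper is mounted at the origin on a cart in front of the work surface, level with it; the furniture and walls round the work are solid. World frame = base frame: x ahead of the robot, y to its left, z up, the work surface at z = 0. Lengths are in m, angles in rad, forces in N, time in s.
With the tool pointing down it reaches from about 0.25 to 0.775 m from the base axis. Payload 4 kg.
Tool frame: the origin (TCP) lies at the very end of the fingers, on their centre line; the grasp point (between the pads) lies hold_point_z behind it (hold_point_z is the distance from the TCP to the grasp point, in m); z points along the fingers, y is the direction in which the jaws open and shut (so a half turn about z gives the same grasp; the last joint's range is limited). The gripper opens to 94 mm and grips with 3 to 60 N. Pads are 16 mm wide; open, the fingers measure 119 mm over their backs; the gripper's body (75 mm by 177 mm) begins 78 mm behind the grasp point.
Start: joints at [-1.337, 0.087, 1.371, -0, 1.684, -0.103], TCP at [0.182, -0.519, 0.206] pointing down, gripper open.
Joint ranges: [-3.1, 3.1], [-0.76, 2.03], [0.27, 2.55], [-1.08, 4.22], [0.17, 2.65], [-2.57, 2.57]. Speed limits (rad/s): [2.79, 2.79, 3.14, 3.14, 3.14, 3.14].

### API

Orientations are given as [roll, pitch, yaw] about the fixed x, y, z axes, in that order (R = Rz(yaw) Ry(pitch) Rx(roll)).
In Python, from bench import * gives the robot as it stands.
- The arm moves only by the tool step_arm, never from a script. Its argument "increments" is text: rows parted by semicolons, each of 6 numbers parted by spaces: the shift along the tool's x, y, z in cm, then the turn, a rotation vector about the tool's x, y, z in rad. A call has 1 to 5 rows; each row shifts and turns the commanded pose from where the row before left it, along the tool's axes as they then stand; what a row does not reach is not made up. A row lasts 1/10 s, in which the tool goes at most 50 mm and 8.59 degrees, less where a joint would pass 70% of its speed; a pose out of reach is approached as far as the arm can. A call is refused whole if a number of a shift passes 5 or a number of a turn 0.15, either way. A call with a gripper value outside its range is refused whole. "claw" is the gripper's target within -1 to 1 (shut at 1, half-way at 0, fully open at -1), set as the call begins (left out, the last holds). The fingers move at their own pace and stop on an object; the grip force is fixed at half the most. Time passes only in rows, so rows that do not move let the fingers close. It gives the time, the measured TCP pose, the force and the opening at its end, in the units of the state.
- get_obs(): the state, without advancing time (a new reading comes with each control period).
- snapshot(name): name is "scene" or "top"; returns the picture (420x560x3 uint8, red, green, blue); there is no depth.
- calibration(name): a dict with "camera_matrix" (3x3 intrinsics, pixels), "k1" (the pictures are not rectified: a ray, as slopes to the right and down, at radius r is drawn at 1 + k1 r^2 times it, then the intrinsics apply), "eye" and "orientation" of the camera in the world. Camera axes: x right, y up, looking along -z (the intrinsics and any distortion apply to the point x, -y, -z); pixel columns grow to the right and rows downward; lengths in m; the calibration is good to about 2 mm. A picture is of the moment at which its call begins. calibration takes no time and is no camera call.
- close_job(): hands the job in, once; it reports no verdict.
The state is a dict: "time": time; "joint_positions": joint angles; "qvel": joint speeds; "joint_torque": joint torques, N m; "tool_pos": TCP position; "ee_rot": TCP orientation; "wrist_force": force on the tool from outside, world axes, zero at the start; "wrist_torque": the same for the moment, N m; "width": finger opening in m.
Only numpy, scipy, OpenCV 4.12 (cv2) and the standard library are available. Lean on these libraries where they do the work, as an engineer would, in place of code of your own. Each camera call takes 0.05 s, during which the arm holds its last target. There are 200 camera calls.

### The job

Load the vial tray into the autosampler's dock. Hold it by its handle and slide it along the table to the dock, without carrying it through the air; ease its front edge up onto the deck while its rear edge still rests on the table, then level it and push it straight in under the guides until you feel the spring hook snap behind its catch, so that it stays in when you let go. Be gentle at the step and at the end of the travel, keep the tray nearly level so that no vial tips, and leave everything else where it is.

Things in the scene. Friction and masses are not known exactly. Their poses are not given: they have to be found in the camera images.
- tray: sample tray: grey base plate 116 x 96 x 8 mm, blue block of six vial wells on it, upright handle tab across its rear end, metal catch 5.5 mm high on its front end. Origin: middle of the plate's underside; +x to the front edge (at +58 mm; rear edge at -58 mm), which enters the dock first; z up. About 0.5 kg with its vials, give or take 25 percent; the vials reach 42 mm up.
- tray_handle (a point): grip point on the tray's handle tab, 52 mm behind and 72 mm above the tray's origin. The tab is a flat upright plate 8 mm thick (along the tray's x) and 56 mm wide (along its y), its top 89 mm above the underside; both faces are free from 30 mm above the underside up.
- tray_front (a point): middle of the tray's front edge, at its underside (58 mm ahead of the tray's origin)
- tray_heel (a point): middle of the tray's rear edge, at its underside (58 mm behind the tray's origin)
- dock: tray dock, fixed on the table: light grey deck plate 185 mm deep, 150 mm wide, its top 7 mm above the table (the step). Origin: on the table under the middle of the deck's front edge; +x straight in, z up. Two aluminium guides 100 mm apart (2 mm free on each side of the tray), at the front funnelled and open above for 20 mm. A dark unit at the far end carries ejector, buffers and hook.
- guide_mid (a point): a point on the deck's top between the guides, 66 mm in from the deck's front edge. Keeper lips reach 6 mm over the tray plate's sides, flared from 20 to 38 mm in; from there to 111 mm in they leave 11 mm above the deck for the 8 mm plate, so the tray can only be slid in from the front, level.
- snap_zone (a point): a point of the deck 118 mm in. The tray's front edge meets a spring ejector pin (3 N, 5.4 N after 30 mm); there the hook, after about 2 N more to ride up the catch, snaps behind it; 2 mm on come rubber buffers (10 N per mm). This unit is clamped at an unmeasured place: the front edge is 108 to 128 mm in at the snap. Without the snap the ejector pushes the tray back 30 mm.
- vial_0: 2 ml sample vial, 12 mm across, 34 mm tall, standing loose in a well of the tray; origin in the middle of its underside, which stands 8 mm above the tray's underside, z up
- vial_1: 2 ml sample vial, 12 mm across, 34 mm tall, standing loose in a well of the tray; origin in the middle of its underside, which stands 8 mm above the tray's underside, z up
- vial_2: 2 ml sample vial, 12 mm across, 34 mm tall, standing loose in a well of the tray; origin in the middle of its underside, which stands 8 mm above the tray's underside, z up
- vial_3: 2 ml sample vial, 12 mm across, 34 mm tall, standing loose in a well of the tray; origin in the middle of its underside, which stands 8 mm above the tray's underside, z up
- wash_bottle: wash bottle with a blue cap, 68 mm across, 224 mm tall, at the left; bystander, origin in the middle of its underside
- marker: blue marker pen, 124 mm long, lying at the front left; bystander, origin in the middle of its underside
- syringe: glass syringe, 168 mm long, lying at the front; bystander, origin in the middle of its underside
- vial_rack: red vial rack, 88 x 232 x 46 mm, right of the work; bystander, origin in the middle of its underside

How it is judged:
By the outcome, as a careful person would: the job done as asked, in the order asked, and still so for the second after the job is handed in, with the robot touching nothing.
It also fails if it takes over 69 s, if anything falls off the work surface, if the arm or the gripper's body presses on something with over 40 N, if the wrist force passes 120 N, or if a joint passes its speed limit or range.

## Working session

There is one attempt and no reset: what is moved stays moved. The work goes in short steps, Python scripts to look and compute and a tool call to move; the robot and the scene stay as the last step left them, time stands still between calls to the robot, and variables do not carry over. Pictures are saved under pics/ and viewed, about 8 in all and at most 12, crops included, and the job is handed in when it is done.

Besides the shell and the picture viewer there is one more tool, called after "Request:" as name(argument=value, ...) on one line, values as JSON. step_arm: Moves the arm, as the interface text tells. Its arguments: {"type":"object","properties":{"increments":{"type":"string"},"claw":{"type":"number"}},"required":["increments"]}

```bash
mkdir -p pics; python3 - <<'E'
from bench import *
import cv2
o=get_obs(); print(o)
for n in("scene","top"):
    im=snapshot(n); cv2.imwrite(f"pics/{n}0.png",im[:,:,::-1]); print(n,calibration(n))
E
ls
```

```text
{'time': 0.0, 'joint_positions': array([-1.33713219e+00,  8.78949894e-02,  1.37220842e+00,  9.00327030e-06,
        1.68359463e+00, -1.03102170e-01]), 'qvel': array([-0.00100451, -0.00040521, -0.001568  ,  0.00130992,  0.00093577,
        0.00105371]), 'joint_torque': array([ 4.87512661e-04, -3.40184534e+01, -3.02424896e+01,  7.16604455e-02,
        3.29980475e-02, -1.78674113e-04]), 'tool_pos': array([ 0.181613  , -0.51858237,  0.20436022]), 'ee_rot': array([-3.13949936e+00, -2.25586419e-04,  3.36767079e-01]), 'wrist_force': array([-0.43651667,  0.52597587,  0.33928984]), 'wrist_torque': array([-0.01344318, -0.00897323,  0.04480674]), 'width': 0.09374850775120427}
scene {'camera_matrix': array([[537.22817077,   0.        , 291.85133476],
       [  0.        , 537.22817077, 209.04649491],
       [  0.        ,   0.        ,   1.        ]]), 'k1': 0.009301809704523259, 'eye': array([-0.55376564, -0.48166391,  0.94708875]), 'orientation': array([ 0.96500326, -0.00383774, -1.11024659])}
top {'camera_matrix': array([[412.56224362,   0.        , 277.88038978],
       [  0.        , 412.56224362, 204.22868715],
       [  0.        ,   0.        ,   1.        ]]), 'k1': -0.12234342788693765, 'eye': array([0.39233024, 0.07211351, 1.03409078]), 'orientation': array([ 0.18977629, -0.00440061, -1.5885174 ])}
pics
```

View pics/scene0.png

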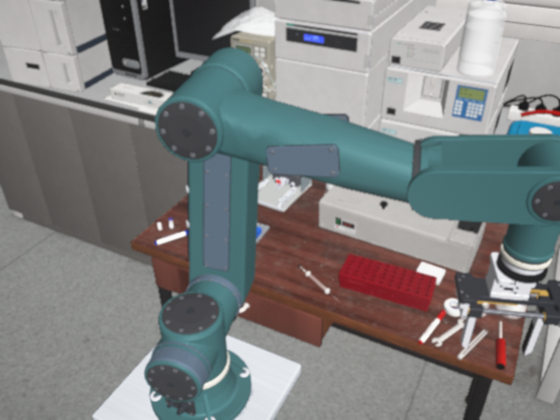

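View pics/top0.png

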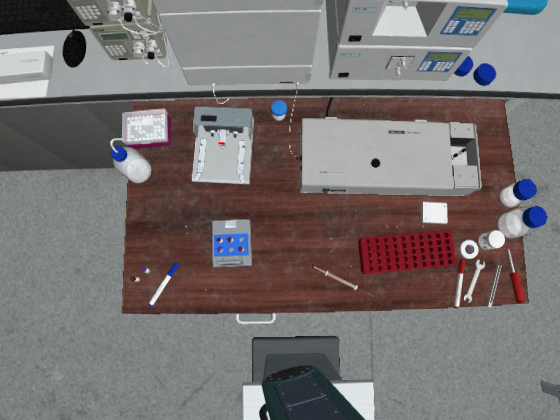

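The top view shows the tray at about (231,243) with its handle at the bottom, near row 262. The dock is at about (222,160), with the deck's front edge near row 182. In the scene view the arm hides the tray.

```bash
cat > h.py <<'E'
from bench import *
import numpy as np, cv2
from scipy.spatial.transform import Rotation as R
def ray(n,uv):
    c=calibration(n); K=c["camera_matrix"]
    uv=np.atleast_2d(np.asarray(uv,float))
    p=cv2.undistortPoints(uv[:,None],K,np.array([c["k1"],0,0,0,0.]))[:,0]
    d=np.c_[p[:,0],-p[:,1],-np.ones(len(p))]
    return c["eye"],R.from_euler("xyz",c["orientation"]).apply(d)
def onz(n,uv,z):
    e,d=ray(n,uv); return e+d*((z-e[2])/d[:,2])[:,None]
def proj(n,P):
    c=calibration(n); q=R.from_euler("xyz",c["orientation"]).inv().apply(np.atleast_2d(P)-c["eye"])
    x=np.c_[q[:,0],-q[:,1]]/-q[:,2:]; x*=1+c["k1"]*(x**2).sum(1)[:,None]
    K=c["camera_matrix"]; return x*K[0,0]+K[:2,2]
def crop(n,im,u0,v0,u1,v1,s,f):
    cv2.imwrite(f,cv2.resize(im[v0:v1,u0:u1,::-1],None,fx=s,fy=s,interpolation=cv2.INTER_CUBIC))
E
python3 - <<'E'
from h import *
im=snapshot("top")
hs=cv2.cvtColor(im,cv2.COLOR_RGB2HSV)
m=cv2.inRange(hs,(95,90,60),(130,255,255)); m[:, :195]=0;m[:,262:]=0;m[:215]=0;m[275:]=0
c=max(cv2.findContours(cv2.morphologyEx(m,cv2.MORPH_CLOSE,np.ones((7,7))),0,2)[0],key=cv2.contourArea)
r=cv2.minAreaRect(c);print("block",r); print(onz("top",cv2.boxPoints(r),.03))
# non-brown mask for tray & dock
t=((hs[...,1]<75)|(m>0)).astype(np.uint8)*255
for nm,(u0,v0,u1,v1),z in(("tray",(195,210,265,280),.008),("dock",(180,95,262,195),.007)):
    k=np.zeros_like(t);k[v0:v1,u0:u1]=t[v0:v1,u0:u1]
    c=max(cv2.findContours(k,0,2)[0],key=cv2.contourArea);r=cv2.minAreaRect(c);print(nm,r);print(onz("top",cv2.boxPoints(r),z))
a=np.full((600,800,3),0,np.uint8)
A=cv2.resize(im[208:278,195:265],None,fx=5.7,fy=5.7,interpolation=2);B=cv2.resize(im[100:195,186:258],None,fx=5.5,fy=5.5,interpolation=2)
a[:A.shape[0],:A.shape[1]]=A;a[:B.shape[0],400:400+B.shape[1]]=B
cv2.imwrite("pics/c1.png",a[:,:,::-1])
E
```

```text
block ((230.58059692382812, 244.4341278076172), (21.980926513671875, 34.42845916748047), 87.61405944824219)
[[0.51305389 0.22482152 0.03      ]
 [0.51530521 0.14033578 0.03      ]
 [0.46162614 0.13840707 0.03      ]
 [0.45931924 0.22214658 0.03      ]]
tray ((223.89254760742188, 238.2432403564453), (57.17331314086914, 56.45983123779297), 87.27368927001953)
[[0.57533539 0.2761952  0.008     ]
 [0.57987988 0.13292963 0.008     ]
 [0.43641188 0.12715212 0.008     ]
 [0.43158804 0.26705648 0.008     ]]
dock ((220.5, 139.5), (89.0, 81.0), 90.0)
[[0.89576077 0.32431581 0.007     ]
 [0.89007359 0.10428492 0.007     ]
 [0.64296587 0.10637193 0.007     ]
 [0.64680686 0.31520233 0.007     ]]
```

View pics/c1.png

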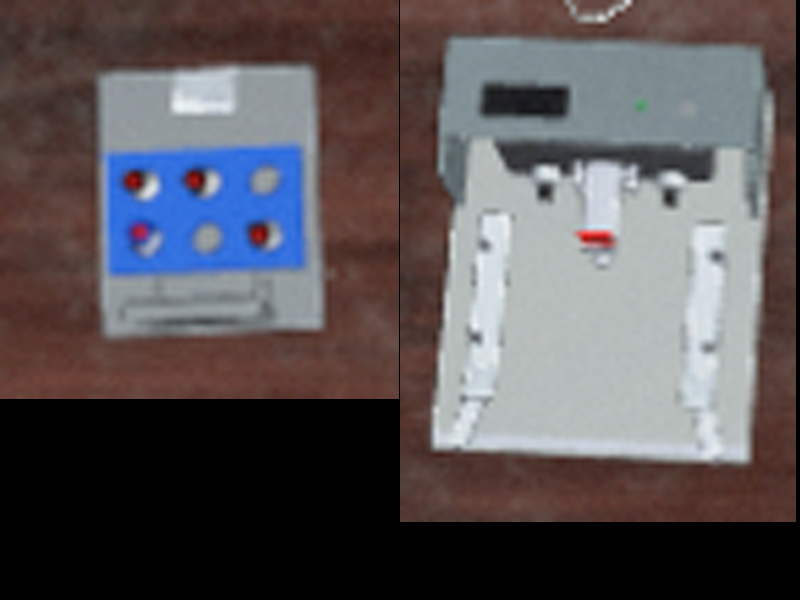

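The crop shows the tray with its corners near (100,72), (317,66), (323,328) and (105,334), and the handle near row 310. The deck's front corners are (433,448) and (749,461). The guides are the white strips, and the red hook tip is at (597,240).

```bash
python3 - <<'E'
from h import *
def f(p,u0,v0,s): return (np.array(p)+.5)/s-.5+[u0,v0]
T=onz("top",f([(100,72),(317,66),(323,328),(105,334)],195,208,5.7),.008)
print(T.round(4)); d=T[:-1]-T[1:]; print("sides",np.linalg.norm(np.roll(T,-1,0)-T,axis=1).round(4),"cen",T.mean(0).round(4))
fx=(T[0]+T[1]-T[2]-T[3]); ly=(T[0]+T[3]-T[1]-T[2]); print("yaw",np.arctan2(fx[1],fx[0]),np.arctan2(-ly[0],ly[1]))
H=onz("top",f([(122,318),(268,308)],195,208,5.7),.089);print("handle top",H.round(4))
D=onz("top",f([(433,442),(749,455),(458,190),(765,215)],186,100,5.5),.007);print("deck",D.round(4))
v=D[0]-D[1];print("width",np.linalg.norm(v),"yaw",np.arctan2(-v[0],v[1]),"mid",(D[0]+D[1])/2)
G=onz("top",f([(495,395),(685,403),(510,215),(692,225)],186,100,5.5),.022);print("guide lips inner",G.round(4),np.linalg.norm(G[0]-G[1]))
print("yaws",np.arctan2(*(G[2]-G[0])[[1,0]]),np.arctan2(*(G[3]-G[1])[[1,0]]), np.arctan2(*(D[2]-D[0])[[1,0]]),np.arctan2(*(D[3]-D[1])[[1,0]]))
E
```

```text
[[0.5511 0.2305 0.008 ]
 [0.5522 0.1344 0.008 ]
 [0.4373 0.1326 0.008 ]
 [0.436  0.2273 0.008 ]]
sides [0.0961 0.115  0.0948 0.1152] cen [0.4941 0.1812 0.008 ]
yaw 0.021861486941329167 0.012883264643871928
handle top [[0.4388 0.2083 0.089 ]
 [0.442  0.1497 0.089 ]]
deck [[ 0.6535  0.0978  0.007 ]
 [ 0.6449 -0.0496  0.007 ]
 [ 0.7776  0.0845  0.007 ]
 [ 0.7629 -0.062   0.007 ]]
width 0.14758170404830392 yaw -0.05844512052861394 mid [0.649184   0.02409397 0.007     ]
guide lips inner [[ 0.6716  0.0685  0.022 ]
 [ 0.6664 -0.0191  0.022 ]
 [ 0.7591  0.06    0.022 ]
 [ 0.7529 -0.0254  0.022 ]] 0.08781121573620111
yaws -0.09674024939637058 -0.07263580761350891 -0.1065500038557836 -0.10524531707937403
```

```bash
python3 - <<'E'
from h import *
def f(p,u0,v0,s): return (np.array(p)-[400,0]+.5)/s-.5+[u0,v0]
D=onz("top",f([(433,442),(749,455),(458,190),(765,215)],186,100,5.5),.007);print("deck",D.round(4))
v=D[0]-D[1];print("width",np.linalg.norm(v),"yaw",np.arctan2(-v[0],v[1]),"mid",(D[0]+D[1])/2)
G=onz("top",f([(495,395),(685,403),(510,215),(692,225)],186,100,5.5),.022);print("guide lips inner",G.round(4),np.linalg.norm(G[0]-G[1]),(G[0]+G[1])/2,(G[2]+G[3])/2)
print("yaws",np.arctan2(*(G[2]-G[0])[[1,0]]),np.arctan2(*(G[3]-G[1])[[1,0]]), np.arctan2(*(D[2]-D[0])[[1,0]]),np.arctan2(*(D[3]-D[1])[[1,0]]))
K=onz("top",f([(540,175),(600,258),(660,185)],186,100,5.5),.02);print(K)
E
python3 - <<'E'
import bench;print([n for n in dir(bench) if n[0]!='_'])
E
```

```text
deck [[0.6569 0.2853 0.007 ]
 [0.6479 0.137  0.007 ]
 [0.7816 0.2766 0.007 ]
 [0.7658 0.129  0.007 ]]
width 0.14859414645236532 yaw -0.06073081169665815 mid [0.65243992 0.21113475 0.007     ]
guide lips inner [[0.675  0.2538 0.022 ]
 [0.6694 0.1655 0.022 ]
 [0.7628 0.2486 0.022 ]
 [0.756  0.1625 0.022 ]] 0.08843099569686348 [0.67220712 0.20964298 0.022     ] [0.75942942 0.20555271 0.022     ]
yaws -0.05899614576576435 -0.03452738607397394 -0.06928212473993015 -0.0674768708754807
[[0.78332137 0.2350622  0.02      ]
 [0.74126751 0.20594406 0.02      ]
 [0.77701837 0.17794302 0.02      ]]
['IKError', 'calibration', 'close_job', 'get_obs', 'hold_point_z', 'snapshot']
```

Request:
step_arm(increments="1.5 -1.8 0 0 0 0;3 -3.6 0 0 0 0;3 -3.6 0 0 0 0;3 -3.6 0 0 0 0;3 -3.6 0 0 0 0", claw=-0.2)

```text
time: 0.65
tool_pos: [0.2558, -0.3197, 0.2051]
ee_rot: [-3.141, -0.0, 0.336]
wrist_force: [0.8, 0.1, 0.9]
width: 0.0582
```

Request:
step_arm(increments="3 -3.6 0 0 0 0;3 -3.6 0 0 0 0;3 -3.6 0 0 0 0;3 -3.6 0 0 0 0;3 -3.6 0 0 0 0")

```text
time: 1.15
tool_pos: [0.3378, -0.1003, 0.2054]
ee_rot: [3.141, -0.001, 0.336]
wrist_force: [0.4, 0.2, 0.0]
width: 0.0566
```

Request:
step_arm(increments="3 -3.6 0 0 0 0;3 -3.6 0 0 0 0;1.5 -1.8 0 0 0 0;0 0 0 0 0 -0.14;0 0 0 0 0 -0.14")

```text
time: 1.65
tool_pos: [0.3786, 0.0087, 0.2051]
ee_rot: [-3.141, 0.001, 0.625]
wrist_force: [-0.8, -0.7, 0.7]
width: 0.0564
```

Request:
step_arm(increments="0 0 0 0 0 -0.14;0 0 0 0 0 -0.14;0 0 0 0 0 -0.14;0 0 0 0 0 -0.14;0 0 0 0 0 -0.14")

```text
time: 2.15
tool_pos: [0.3785, 0.0076, 0.2051]
ee_rot: [-3.141, 0.0, 1.323]
wrist_force: [-0.1, 0.1, -0.3]
width: 0.0563
```

Request:
step_arm(increments="0 0 0 0 0 -0.14;0 0 0 0 0 -0.13;0 0 0 0 0 0;0 0 0 0 0 0")

```text
time: 2.55
tool_pos: [0.3786, 0.0076, 0.2053]
ee_rot: [-3.141, 0.0, 1.584]
wrist_force: [-0.6, 0.0, 0.7]
width: 0.0565
```

```bash
python3 -c "
from h import *
o=get_obs();print(hold_point_z,o)"
```

```text
0.0188 {'time': 2.55, 'joint_positions': array([-1.29873567e-01, -3.04593123e-01,  1.72571547e+00, -1.13437917e-04,
        1.72080582e+00, -1.43191322e-01]), 'qvel': array([ 0.00059223,  0.00169399, -0.00286047,  0.00343371, -0.00118758,
       -0.00585949]), 'joint_torque': array([ 1.87299607e-03, -1.74590832e+01, -3.03205240e+01,  7.01107434e-02,
        2.92013510e-02, -3.07362818e-02]), 'tool_pos': array([0.37862462, 0.00758938, 0.20525104]), 'ee_rot': array([-3.14124456e+00,  6.31425959e-05,  1.58409716e+00]), 'wrist_force': array([-0.64995804,  0.0042947 ,  0.65032246]), 'wrist_torque': array([ 0.0341601 , -0.1270545 ,  0.05125598]), 'width': 0.05651811268636381}
```

Request:
step_arm(increments="3 1.1 0 0 0 0;4 1.5 0 0 0 0;4 1.5 0 0 0 0;4 1.5 0 0 0 0;2.2 1 0 0 0 0")

```text
time: 3.05
tool_pos: [0.4423, 0.1833, 0.2051]
ee_rot: [-3.141, -0.001, 1.587]
wrist_force: [0.1, 0.3, 0.2]
width: 0.0565
```

Request:
step_arm(increments="0 0 3 0 0 0;0 0 4 0 0 0;0 0 2 0 0 0;0 0 0 0 0 0;0 0 0 0 0 0")

```text
time: 3.55
tool_pos: [0.4422, 0.1806, 0.1158]
ee_rot: [-3.142, 0.0, 1.586]
wrist_force: [-0.1, -0.7, 0.6]
width: 0.0561
```

```bash
python3 -c "
from h import *
o=get_obs();print(o['tool_pos'],o['ee_rot'])
a=snapshot('scene');b=snapshot('top')
print(proj('scene',[.494,.181,.03]),proj('scene',[.65,.21,.01]))
p=np.zeros((600,800,3),np.uint8)
u,v=proj('scene',[.5,.2,.03])[0].astype(int)
A=cv2.resize(a[max(v-60,0):v+60,u-70:u+70],None,fx=2.85,fy=2.85,interpolation=2);B=cv2.resize(b[190:280,180:280],None,fx=4,fy=4,interpolation=2)
p[:A.shape[0],:A.shape[1]]=A;p[:B.shape[0],400:400+B.shape[1]]=B
print(u,v)
cv2.imwrite('pics/c2.png',p[:,:,::-1])"
```

```text
[0.44216641 0.1806467  0.1158107 ] [-3.14156359e+00  5.00258206e-05  1.58563631e+00]
[[245.85349849 227.00665629]] [[263.52327892 202.94288064]]
241 224
```

View pics/c2.png

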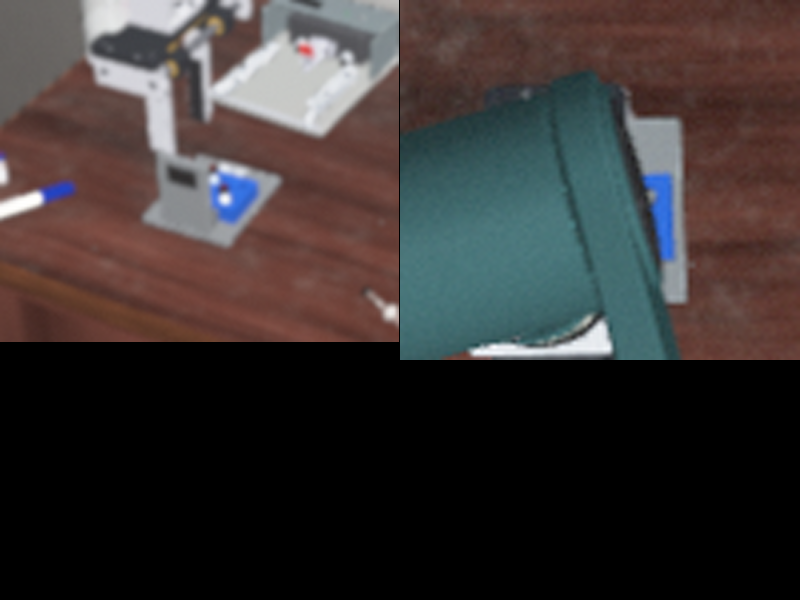

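The fingers straddle the grey handle tab (about (185,190) in the left crop), and the tray hasn't moved. I'll lower and grip.

Request:
step_arm(increments="0 0 2 0 0 0;0 0 2 0 0 0;0 0 1.5 0 0 0;0 0 0.8 0 0 0;0 0 0 0 0 0")

```text
time: 4.15
tool_pos: [0.4421, 0.1806, 0.0526]
ee_rot: [3.142, 0.0, 1.586]
wrist_force: [-0.4, 0.3, 0.4]
width: 0.0565
```

Request:
step_arm(increments="0 0 0 0 0 0;0 0 0 0 0 0;0 0 0 0 0 0", claw=0.3)

```text
time: 4.45
tool_pos: [0.4428, 0.1808, 0.0535]
ee_rot: [3.14, -0.0, 1.587]
wrist_force: [-0.3, 0.8, -0.5]
width: 0.036
```

Request:
step_arm(increments="0 0 0 0 0 0;0 0 0 0 0 0;0 0 0 0 0 0;0 0 0 0 0 0;0 0 0 0 0 0", claw=1)

```text
time: 4.95
tool_pos: [0.4421, 0.1806, 0.0525]
ee_rot: [3.141, 0.0, 1.587]
wrist_force: [0.6, -0.2, 1.1]
width: 0.0078
```

```bash
python3 -c "
from h import *
o=get_obs();print(o['tool_pos'],o['ee_rot'],o['wrist_force'],o['wrist_torque'],o['width'])"
```

```text
[0.44209098 0.18062652 0.05245795] [3.14143451e+00 1.63796909e-05 1.58663218e+00] [ 0.56454506 -0.20008605  1.05218387] [-0.0376664  -0.12557963 -0.03709502] 0.007816020058383253
```

Request:
step_arm(increments="0.05 0.15 0 0 0 0;0.1 0.3 0 0 0 0;0.2 0.5 0 0 0 0;0.2 0.5 0 0 0 0;0.2 0.5 0 0 0 0")

```text
time: 5.45
tool_pos: [0.4618, 0.1885, 0.0525]
ee_rot: [-3.141, 0.0, 1.587]
wrist_force: [-3.1, -1.3, 3.6]
width: 0.0079
```

Request:
step_arm(increments="0.2 0.5 0 0 0 0;0.2 0.5 0 0 0 0;0.2 0.5 0 0 0 0;0.2 0.5 0 0 0 0;0.2 0.5 0 0 0 0")

```text
time: 5.95
tool_pos: [0.4866, 0.199, 0.0525]
ee_rot: [-3.141, 0.0, 1.587]
wrist_force: [-4.7, -1.4, 3.9]
width: 0.0078
```

Request:
step_arm(increments="0.2 0.5 0 0 0 0;0.2 0.5 0 0 0 0;0.2 0.5 0 0 0 0;0.2 0.5 0 0 0 0;0.2 0.5 0 0 0 0")

```text
time: 6.45
tool_pos: [0.5115, 0.2094, 0.0525]
ee_rot: [-3.142, 0.0, 1.587]
wrist_force: [-2.3, -1.7, 4.7]
width: 0.0081
```

Request:
step_arm(increments="0.2 0.4 0 0 0 0.018;0.2 0.4 0 0 0 0.018;0.2 0.4 0 0 0 0.018;0.1 0.3 0 0 0 0.017;0 0 0 0 0 0")

```text
time: 6.95
tool_pos: [0.5269, 0.2166, 0.0525]
ee_rot: [3.14, -0.001, 1.515]
wrist_force: [-0.8, 0.4, 2.9]
width: 0.0077
```

```bash
python3 -c "
from h import *
o=get_obs();print(o['tool_pos'],o['ee_rot'],o['wrist_force'],o['wrist_torque'],o['width'])
a=snapshot('scene');b=snapshot('top')
u,v=proj('scene',[.62,.21,.03])[0].astype(int);print(u,v)
p=np.zeros((600,800,3),np.uint8)
A=cv2.resize(a[v-60:v+60,u-65:u+65],None,fx=3,fy=3,interpolation=2);B=cv2.resize(b[100:240,180:280],None,fx=4,fy=4,interpolation=2)
p[:A.shape[0],:A.shape[1]]=A;p[:B.shape[0],400:400+B.shape[1]]=B
cv2.imwrite('pics/c3.png',p[:,:,::-1])"
```

```text
[0.5269361  0.21661759 0.05248822] [ 3.14035594e+00 -9.18239693e-04  1.51527092e+00] [-0.75360132  0.39556673  2.90357946] [-0.07399924  0.21473272 -0.02483149] 0.007722686825378895
258 202
```

View pics/c3.png

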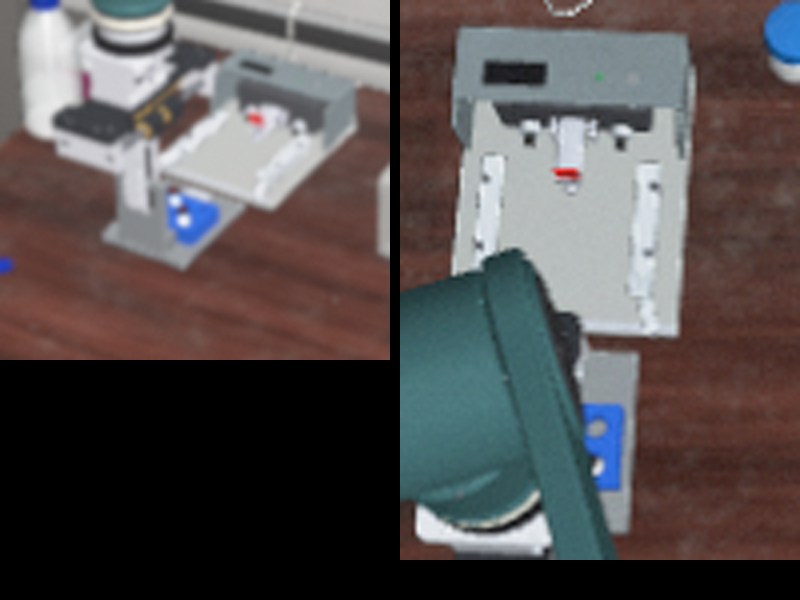

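The tray sits square in front of the dock, with its front-right corner at (638,353) in the right crop and the deck edge at about row 335. Next I'll check its lateral alignment against the guides.

```bash
python3 - <<'E'
from h import *
def f(p): return (np.array(p)-[400,0]+.5)/4-.5+[180,100]
C=onz("top",f([(638,353),(630,533)]),.008);print("tray right corners",C.round(4),"len",np.linalg.norm(C[0]-C[1]),"yaw",np.arctan2(*(C[0]-C[1])[[1,0]]))
# edges from snapshot: rows through guides and deck
b=snapshot("top"); g=cv2.cvtColor(b,cv2.COLOR_RGB2GRAY).astype(float); g=cv2.resize(g,None,fx=4,fy=4,interpolation=cv2.INTER_CUBIC)
hs=cv2.cvtColor(cv2.resize(b,None,fx=4,fy=4,interpolation=2),cv2.COLOR_RGB2HSV)
for v in range(144,160,3):
    r=g[4*v+1]; s=np.gradient(cv2.GaussianBlur(r[None],(0,0),2)[0])
    pk=[(i/4-.375,round(s[i],1)) for i in range(4*190,4*252) if abs(s[i])>4 and abs(s[i])==abs(s[i-6:i+7]).max()]
    print(v,[(p,w,onz("top",[p,v],.018)[0].round(4)[:2].tolist()) for p,w in pk])
# deck front edge at columns
for u in (228,232,236,240,244,248):
    c=g[:,4*u+1]; s=np.gradient(cv2.GaussianBlur(c[:,None],(0,0),2)[:,0])
    print(u,[(i/4-.375,round(s[i],1),onz("top",[u,i/4-.375],.007)[0].round(4)[:2].tolist()) for i in range(4*172,4*195) if abs(s[i])>3 and abs(s[i])==abs(s[i-5:i+6]).max()])
E
```

```text
tray right corners [[0.6335 0.1623 0.008 ]
 [0.5181 0.1674 0.008 ]] len 0.11557751141372417 yaw -0.04371547798534775
144 [(194.625, np.float64(21.9), [0.7504, 0.2777]), (201.875, np.float64(15.4), [0.7499, 0.2587]), (205.375, np.float64(-5.5), [0.7497, 0.2495]), (219.375, np.float64(-6.1), [0.7489, 0.213]), (224.375, np.float64(9.3), [0.7486, 0.2]), (238.625, np.float64(6.3), [0.7479, 0.163]), (244.125, np.float64(-4.6), [0.7476, 0.1487]), (251.375, np.float64(-14.8), [0.7472, 0.13])]
147 [(194.375, np.float64(22.5), [0.7422, 0.2781]), (199.375, np.float64(7.9), [0.7419, 0.265]), (204.375, np.float64(-4.8), [0.7416, 0.252]), (221.625, np.float64(7.2), [0.7406, 0.207]), (239.375, np.float64(7.8), [0.7397, 0.161]), (241.875, np.float64(-12.0), [0.7395, 0.1546]), (244.375, np.float64(5.4), [0.7394, 0.1481]), (251.125, np.float64(-17.9), [0.7391, 0.1306])]
150 [(194.125, np.float64(16.2), [0.734, 0.2785]), (199.625, np.float64(10.9), [0.7337, 0.2642]), (204.375, np.float64(-8.0), [0.7334, 0.2518]), (239.125, np.float64(5.6), [0.7315, 0.1616]), (244.375, np.float64(-6.5), [0.7313, 0.1481]
[... 845 characters left out ...]
 0.1327])]
228 [(182.625, np.float64(-17.9), [0.6481, 0.191]), (187.125, np.float64(11.4), [0.6362, 0.1909])]
232 [(183.125, np.float64(-18.1), [0.6466, 0.1807]), (187.375, np.float64(10.9), [0.6354, 0.1807])]
236 [(173.375, np.float64(3.0), [0.6723, 0.1705]), (183.375, np.float64(-18.0), [0.6457, 0.1705]), (187.625, np.float64(10.1), [0.6346, 0.1704])]
240 [(173.375, np.float64(-6.6), [0.6721, 0.1602]), (176.625, np.float64(3.5), [0.6634, 0.1602]), (179.125, np.float64(-4.3), [0.6568, 0.1602]), (183.375, np.float64(-21.0), [0.6456, 0.1602])]
244 [(178.625, np.float64(4.6), [0.6579, 0.1499]), (183.375, np.float64(-17.0), [0.6454, 0.1499])]
248 [(183.625, np.float64(-19.7), [0.6445, 0.1397])]
```

Request:
step_arm(increments="0.05 0 0 0 0 0;0.1 0 0 0 0 0.003;0.05 0 0 0 0 0;0 0 -0.01 -0.01 0 0;0 0 -0.01 -0.02 0 0")

```text
time: 7.6
tool_pos: [0.5256, 0.2176, 0.0526]
ee_rot: [3.113, 0.001, 1.512]
wrist_force: [-3.3, -2.1, 4.9]
width: 0.0076
```

Request:
step_arm(increments="0 0 -0.01 -0.02 0 0;0 0 0 -0.02 0 0;0 0 0 -0.008 0 0;0 0 0 0 0 0;0 0 0 0 0 0")

```text
time: 8.1
tool_pos: [0.5243, 0.2184, 0.0527]
ee_rot: [3.066, 0.0, 1.513]
wrist_force: [-3.7, -1.4, 5.7]
width: 0.0085
```

```bash
cat > st.py <<'E'
from h import *
def st(o=None):
    o=o or get_obs(); M=R.from_euler("xyz",o["ee_rot"]).as_matrix()
    f=M[:,1]; u=-M[:,2]; T=o["tool_pos"]
    org=T-.0525*u+.052*f
    d=np.array([np.cos(-.058),np.sin(-.058)]); D=np.array([.652,.2114])
    for n,p in(("front",org+.058*f),("heel",org-.058*f)):
        q=p[:2]-D; print(n,"in %.1f left %.1f z %.1f mm"%(q@d*1e3,(d[0]*q[1]-d[1]*q[0])*1e3,p[2]*1e3))
    print("pitch %.4f yaw %.4f roll %.4f"%(np.arcsin(f[2]),np.arctan2(f[1],f[0]),np.arcsin(M[2,0])),"F",o["wrist_force"].round(1),"M",o["wrist_torque"].round(2),"t",o["time"],"w %.4f"%o["width"],"tcp",T.round(4))
if __name__=="__main__": st()
E
python3 st.py
```

```text
front in -14.3 left -0.4 z 8.7 mm
heel in -129.9 left -0.4 z -0.1 mm
pitch 0.0755 yaw -0.0574 roll -0.0001 F [-3.7 -1.4  5.7] M [-0.27  1.15  0.03] t 8.1 w 0.0085 tcp [0.5243 0.2184 0.0527]
```

Request:
step_arm(increments="0 0.2 -0.01 0 0 0;0 0.3 0.02 0 0 0;0 0.4 0.03 0 0 0;0 0.4 0.03 0 0 0;0 0.3 0.02 0 0 0")

```text
time: 8.6
tool_pos: [0.5424, 0.2172, 0.0527]
ee_rot: [3.064, -0.0, 1.513]
wrist_force: [-3.3, 0.2, 2.6]
width: 0.008
```

```bash
python3 st.py
```

```text
front in 4.0 left -0.5 z 8.9 mm
heel in -111.6 left -0.5 z -0.1 mm
pitch 0.0776 yaw -0.0580 roll 0.0001 F [-3.3  0.2  2.6] M [ 0.05  0.96 -0.  ] t 8.6 w 0.0080 tcp [0.5424 0.2172 0.0527]
```

Request:
step_arm(increments="0 0.2 0.02 0 0 0;0 0.2 0.02 0 0 0;0 0.2 0.02 0 0 0;0 0.2 0.02 0 0 0;0 0 0 0 0 0")

```text
time: 9.1
tool_pos: [0.5507, 0.2166, 0.0528]
ee_rot: [3.063, 0.0, 1.513]
wrist_force: [-1.4, 0.3, 0.6]
width: 0.008
```

```bash
python3 st.py;python3 -c "
from h import *
a=snapshot('scene');b=snapshot('top')
u,v=proj('scene',[.64,.21,.03])[0].astype(int)
p=np.zeros((600,800,3),np.uint8)
A=cv2.resize(a[v-50:v+50,u-65:u+35],None,fx=4,fy=4,interpolation=2);B=cv2.resize(b[100:240,180:280],None,fx=4,fy=4,interpolation=2)
p[:A.shape[0],:A.shape[1]]=A;p[:B.shape[0],400:400+B.shape[1]]=B
cv2.imwrite('pics/c4.png',p[:,:,::-1])"
```

```text
front in 12.4 left -0.7 z 9.1 mm
heel in -103.3 left -0.7 z -0.0 mm
pitch 0.0787 yaw -0.0581 roll -0.0001 F [-1.4  0.3  0.6] M [0.09 0.58 0.03] t 9.1 w 0.0080 tcp [0.5507 0.2166 0.0528]
```

View pics/c4.png

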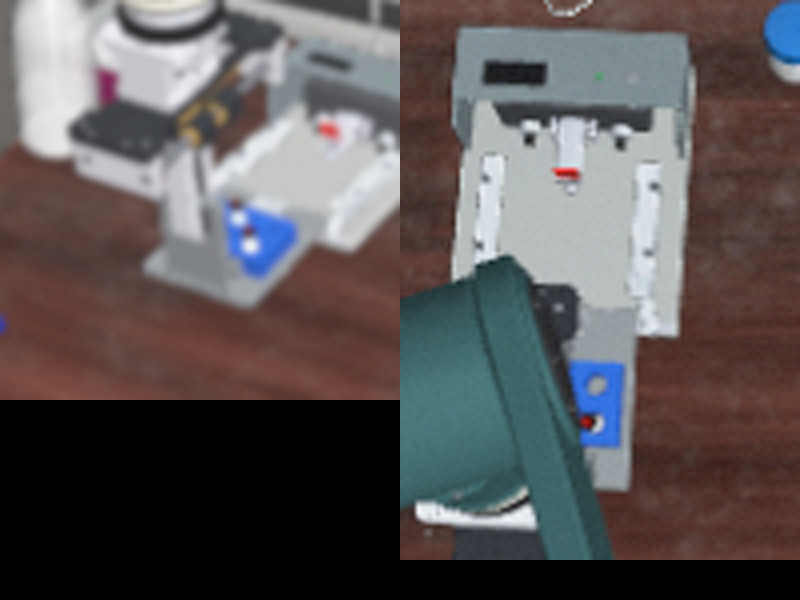

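Request:
step_arm(increments="0 0.05 0 0.009 0 0;0.05 0.04 0 0.009 0 0;0 0.05 -0.11 0.01 0 0;0 0.05 -0.12 0.01 0 0;0 0.05 -0.12 0.01 0 0")

```text
time: 9.7
tool_pos: [0.5531, 0.2169, 0.0565]
ee_rot: [3.111, 0.0, 1.513]
wrist_force: [0.9, -0.5, -1.6]
width: 0.0082
```

Request:
step_arm(increments="0 0.05 -0.12 0.01 0 0;0 0.05 -0.12 0.01 0 0;0 0.05 -0.11 0.01 0 0;0 0 0 0 0 0;0 0 0 0 0 0")

```text
time: 10.2
tool_pos: [0.5537, 0.2169, 0.0596]
ee_rot: [-3.141, 0.0, 1.513]
wrist_force: [-0.5, -0.2, -3.2]
width: 0.0079
```

```bash
python3 st.py
```

```text
front in 11.5 left -0.2 z 7.0 mm
heel in -104.5 left -0.2 z 7.1 mm
pitch -0.0009 yaw -0.0580 roll -0.0002 F [-0.5 -0.2 -3.2] M [-0.01 -0.16  0.01] t 10.2 w 0.0079 tcp [0.5537 0.2169 0.0596]
```

Request:
step_arm(increments="0 0.2 -0.02 0 0 0;0 0.3 0 0 0 0;0 0.3 0 0 0 0;0 0.3 0 0 0 0;0 0.3 0 0 0 0")

```text
time: 10.7
tool_pos: [0.5678, 0.216, 0.0598]
ee_rot: [-3.141, 0.0, 1.513]
wrist_force: [0.2, 0.5, -5.0]
width: 0.0085
```

```bash
python3 st.py
```

```text
front in 25.6 left -0.3 z 7.2 mm
heel in -90.4 left -0.3 z 7.3 mm
pitch -0.0010 yaw -0.0580 roll -0.0004 F [ 0.2  0.5 -5. ] M [-0.03  0.14  0.07] t 10.7 w 0.0085 tcp [0.5678 0.216  0.0598]
```

Request:
step_arm(increments="0 0.3 0.02 0 0 0;0 0.3 0 0 0 0;0 0.3 0 0 0 0;0 0.3 0 0 0 0;0 0.3 0 0 0 0")

```text
time: 11.2
tool_pos: [0.5831, 0.2152, 0.06]
ee_rot: [-3.141, 0.0, 1.513]
wrist_force: [0.4, -0.0, -4.7]
width: 0.0077
```

```bash
python3 st.py
```

```text
front in 40.9 left -0.2 z 7.5 mm
heel in -75.1 left -0.2 z 7.5 mm
pitch -0.0002 yaw -0.0580 roll -0.0002 F [ 0.4 -0.  -4.7] M [-0.02  0.18  0.03] t 11.2 w 0.0077 tcp [0.5831 0.2152 0.06  ]
```

Request:
step_arm(increments="0 0.3 0.03 0 0 0;0 0.3 0.02 0 0 0;0 0.3 0.01 0 0 0;0 0.3 0 0 0 0;0 0.3 0.01 0 0 0")

```text
time: 11.7
tool_pos: [0.5982, 0.2144, 0.0596]
ee_rot: [3.141, -0.0, 1.513]
wrist_force: [-1.0, -0.3, -4.0]
width: 0.0079
```

```bash
python3 st.py
```

```text
front in 56.2 left -0.1 z 7.2 mm
heel in -59.8 left -0.1 z 7.1 mm
pitch 0.0005 yaw -0.0579 roll 0.0000 F [-1.  -0.3 -4. ] M [-0.06  0.1  -0.03] t 11.7 w 0.0079 tcp [0.5982 0.2144 0.0596]
```

Request:
step_arm(increments="0 0.3 0.01 0 0 0;0 0.3 0.01 0 0 0;0 0.3 0 0 0 0;0 0.3 0.01 0 0 0;0 0.3 0 0 0 0")

```text
time: 12.2
tool_pos: [0.6132, 0.2136, 0.0595]
ee_rot: [3.141, -0.0, 1.513]
wrist_force: [-0.6, -0.3, -1.3]
width: 0.0077
```

```bash
python3 st.py
```

```text
front in 71.2 left -0.1 z 7.1 mm
heel in -44.8 left -0.1 z 7.0 mm
pitch 0.0006 yaw -0.0580 roll 0.0001 F [-0.6 -0.3 -1.3] M [-0.08  0.16  0.01] t 12.2 w 0.0077 tcp [0.6132 0.2136 0.0595]
```

Request:
step_arm(increments="0 0.2 0.01 0 0 0;0 0.2 0 0 0 0;0 0.2 0 0 0 0;0 0.2 0 0 0 0;0 0.2 0 0 0 0")

```text
time: 12.7
tool_pos: [0.6232, 0.213, 0.0596]
ee_rot: [3.141, -0.0, 1.513]
wrist_force: [-0.5, -0.9, 1.1]
width: 0.0079
```

```bash
python3 st.py
```

```text
front in 81.2 left -0.0 z 7.1 mm
heel in -34.8 left -0.0 z 7.1 mm
pitch 0.0008 yaw -0.0579 roll 0.0002 F [-0.5 -0.9  1.1] M [-0.05  0.23  0.04] t 12.7 w 0.0079 tcp [0.6232 0.213  0.0596]
```

Level, centred and nearly force-free. I'll go slower from here, because the ejector should make contact between 78 and 98 mm.

Request:
step_arm(increments="0 0.2 -0.01 0 0 0;0 0.2 0 0 0 0;0 0.2 0 0 0 0;0 0.2 0 0 0 0;0 0.2 0 0 0 0")

```text
time: 13.2
tool_pos: [0.6323, 0.2125, 0.0596]
ee_rot: [-3.14, 0.0, 1.513]
wrist_force: [-4.6, 0.2, 4.2]
width: 0.0081
```

Request:
step_arm(increments="0 0.2 0 0 0 0;0 0.2 0 0 0 0;0 0.2 0 0 0 0;0 0 0 0 0 0")

```text
time: 13.6
tool_pos: [0.6382, 0.2122, 0.0596]
ee_rot: [-3.14, 0.0, 1.513]
wrist_force: [-5.1, -0.1, 4.1]
width: 0.0074
```

```bash
python3 st.py
```

```text
front in 96.1 left -0.0 z 6.9 mm
heel in -19.9 left -0.0 z 7.1 mm
pitch -0.0013 yaw -0.0578 roll -0.0001 F [-5.1 -0.1  4.1] M [-0.07  0.56 -0.06] t 13.6 w 0.0074 tcp [0.6382 0.2122 0.0596]
```

Request:
step_arm(increments="0 0.2 -0.03 0 0 0;0 0.2 0 0 0 0;0 0.2 0 0 0 0;0 0.2 0 0 0 0;0 0.1 0 0 0 0")

```text
time: 14.1
tool_pos: [0.6458, 0.2118, 0.0598]
ee_rot: [-3.137, 0.0, 1.513]
wrist_force: [-9.2, -0.4, 6.9]
width: 0.0081
```

Request:
step_arm(increments="0 0.1 0 0 0 0;0 0.1 0 0 0 0;0 0.1 0 0 0 0")

```text
time: 14.4
tool_pos: [0.6484, 0.2116, 0.0598]
ee_rot: [-3.137, 0.0, 1.513]
wrist_force: [-9.7, 0.0, 6.3]
width: 0.0078
```

```bash
python3 st.py
```

```text
front in 106.2 left 0.0 z 6.8 mm
heel in -9.8 left -0.0 z 7.4 mm
pitch -0.0050 yaw -0.0576 roll -0.0005 F [-9.7  0.   6.3] M [-0.06  1.28 -0.09] t 14.4 w 0.0078 tcp [0.6484 0.2116 0.0598]
```

Request:
step_arm(increments="0 0.1 0 -0.004 0 0;0 0.1 0 0 0 0")

```text
time: 14.6
tool_pos: [0.6497, 0.2115, 0.0597]
ee_rot: [-3.139, 0.001, 1.513]
wrist_force: [-11.9, -0.4, 6.5]
width: 0.0077
```

```bash
python3 st.py
```

```text
front in 107.5 left 0.0 z 6.9 mm
heel in -8.5 left -0.0 z 7.2 mm
pitch -0.0028 yaw -0.0576 roll -0.0006 F [-11.9  -0.4   6.5] M [-0.04  1.54 -0.08] t 14.6 w 0.0077 tcp [0.6497 0.2115 0.0597]
```

Request:
step_arm(increments="0 0.1 0 0 0 0;0 0.1 0 0 0 0")

```text
time: 14.8
tool_pos: [0.6523, 0.2114, 0.0596]
ee_rot: [-3.14, 0.001, 1.513]
wrist_force: [-9.5, -0.5, 5.6]
width: 0.0078
```

```bash
python3 st.py
```

```text
front in 110.3 left -0.0 z 6.9 mm
heel in -5.7 left -0.1 z 7.1 mm
pitch -0.0014 yaw -0.0576 roll -0.0006 F [-9.5 -0.5  5.6] M [-0.03  1.26 -0.03] t 14.8 w 0.0078 tcp [0.6523 0.2114 0.0596]
```

Request:
step_arm(increments="0 0.1 0 0 0 0")

```text
time: 14.9
tool_pos: [0.6533, 0.2113, 0.0596]
ee_rot: [-3.14, 0.001, 1.513]
wrist_force: [-9.2, 0.6, 5.5]
width: 0.0075
```

Request:
step_arm(increments="0 0 0 0 0 0")

```text
time: 15.0
tool_pos: [0.6535, 0.2113, 0.0596]
ee_rot: [-3.14, 0.001, 1.513]
wrist_force: [-8.7, -0.9, 4.7]
width: 0.0076
```

```bash
python3 st.py; python3 -c "
from h import *
a=snapshot('scene');b=snapshot('top')
u,v=proj('scene',[.75,.21,.03])[0].astype(int)
p=np.zeros((600,800,3),np.uint8)
A=cv2.resize(a[v-50:v+50,u-65:u+35],None,fx=4,fy=4,interpolation=2);B=cv2.resize(b[110:200,190:260],None,fx=5.6,fy=5.6,interpolation=2)
p[:A.shape[0],:A.shape[1]]=A;p[:B.shape[0],400:400+B.shape[1]]=B
cv2.imwrite('pics/c5.png',p[:,:,::-1])"
```

```text
front in 111.4 left -0.0 z 7.0 mm
heel in -4.6 left -0.1 z 7.1 mm
pitch -0.0011 yaw -0.0576 roll -0.0005 F [-8.7 -0.9  4.7] M [-0.07  1.24 -0.06] t 15.0 w 0.0076 tcp [0.6535 0.2113 0.0596]
```

View pics/c5.png

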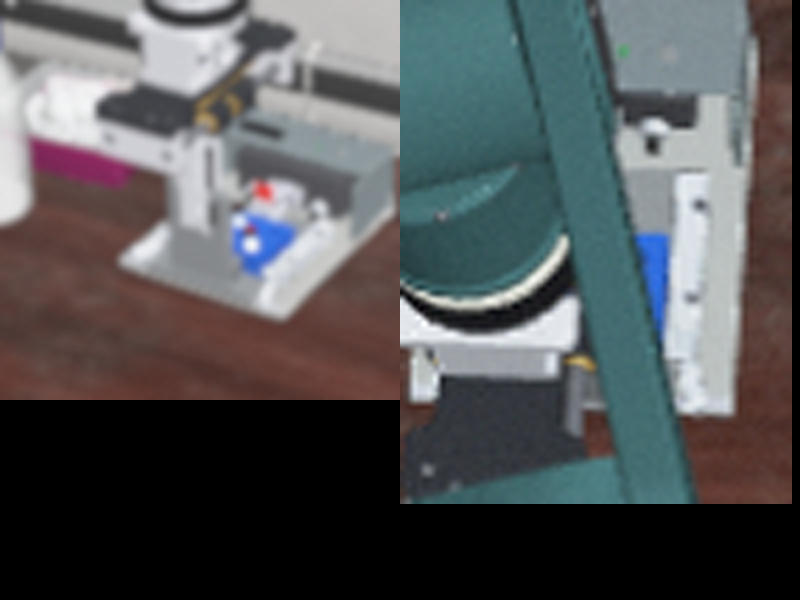

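The tray front is at row 170 in the right crop and the buffer tip near row 150. That leaves about 7 mm of travel, so the snap should come at roughly 116–118 mm. I'll continue at 1 mm per row.

Request:
step_arm(increments="0 0.1 -0.01 0 0 0")

```text
time: 15.2
tool_pos: [0.6542, 0.2112, 0.0596]
ee_rot: [-3.14, 0.001, 1.513]
wrist_force: [-9.3, -0.8, 4.9]
width: 0.008
```

Request:
step_arm(increments="0 0.1 0 0 0 0")

```text
time: 15.3
tool_pos: [0.6551, 0.2112, 0.0596]
ee_rot: [-3.14, 0.001, 1.513]
wrist_force: [-9.0, 0.2, 4.6]
width: 0.0077
```

Request:
step_arm(increments="0 0.1 0 0 0 0")

```text
time: 15.4
tool_pos: [0.6562, 0.2111, 0.0596]
ee_rot: [-3.14, 0.001, 1.513]
wrist_force: [-8.6, -0.6, 5.5]
width: 0.0079
```

```bash
python3 st.py
```

```text
front in 114.2 left -0.0 z 6.9 mm
heel in -1.8 left -0.1 z 7.1 mm
pitch -0.0016 yaw -0.0576 roll -0.0006 F [-8.6 -0.6  5.5] M [ 0.    1.26 -0.05] t 15.4 w 0.0079 tcp [0.6562 0.2111 0.0596]
```

Request:
step_arm(increments="0 0.1 0 0 0 0")

```text
time: 15.5
tool_pos: [0.6573, 0.211, 0.0596]
ee_rot: [-3.14, 0.001, 1.513]
wrist_force: [-9.4, -0.7, 5.0]
width: 0.0079
```

Request:
step_arm(increments="0 0.1 0 0 0 0")

```text
time: 15.6
tool_pos: [0.6582, 0.211, 0.0596]
ee_rot: [-3.14, 0.001, 1.513]
wrist_force: [-9.4, 0.5, 5.0]
width: 0.0078
```

```bash
python3 st.py
```

```text
front in 116.2 left -0.1 z 6.9 mm
heel in 0.2 left -0.1 z 7.1 mm
pitch -0.0017 yaw -0.0577 roll -0.0006 F [-9.4  0.5  5. ] M [-0.08  1.34 -0.07] t 15.6 w 0.0078 tcp [0.6582 0.211  0.0596]
```

Request:
step_arm(increments="0 0.1 0 0 0 0")

```text
time: 15.7
tool_pos: [0.6592, 0.2109, 0.0596]
ee_rot: [-3.14, 0.001, 1.513]
wrist_force: [-9.1, -0.3, 5.1]
width: 0.0077
```

Request:
step_arm(increments="0 0.1 0 0 0 0")

```text
time: 15.8
tool_pos: [0.6603, 0.2108, 0.0596]
ee_rot: [-3.14, 0.001, 1.513]
wrist_force: [-3.5, -0.8, 3.3]
width: 0.0078
```

```bash
python3 st.py
```

```text
front in 118.3 left -0.1 z 6.9 mm
heel in 2.3 left -0.1 z 7.1 mm
pitch -0.0014 yaw -0.0577 roll -0.0007 F [-3.5 -0.8  3.3] M [-0.06  0.53 -0.03] t 15.8 w 0.0078 tcp [0.6603 0.2108 0.0596]
```

The force fell from 9 N to 3.5 N at about 118 mm, which looks like the snap. I'll let it settle, then test with a small backward pull.

Request:
step_arm(increments="0 0.05 0 0 0 0;0 0 0 0 0 0")

```text
time: 16.0
tool_pos: [0.6613, 0.2107, 0.0596]
ee_rot: [-3.141, 0.001, 1.513]
wrist_force: [-7.4, 0.5, 4.8]
width: 0.0081
```

Request:
step_arm(increments="0 -0.1 0 0 0 0;0 -0.1 0 0 0 0;0 0 0 0 0 0")

```text
time: 16.3
tool_pos: [0.6605, 0.2107, 0.0596]
ee_rot: [3.139, 0.0, 1.513]
wrist_force: [-5.3, -1.3, 4.0]
width: 0.0076
```

```bash
python3 st.py
```

```text
front in 118.6 left -0.2 z 7.3 mm
heel in 2.6 left -0.2 z 7.0 mm
pitch 0.0023 yaw -0.0580 roll -0.0002 F [-5.3 -1.3  4. ] M [-0.    1.2  -0.06] t 16.3 w 0.0076 tcp [0.6605 0.2107 0.0596]
```

Request:
step_arm(increments="0 -0.1 0 0 0 0;0 0 0 0 0 0;0 0 0 0 0 0")

```text
time: 16.6
tool_pos: [0.6603, 0.2108, 0.0596]
ee_rot: [3.137, 0.0, 1.513]
wrist_force: [-3.6, -0.0, 4.0]
width: 0.0078
```

```bash
python3 st.py
```

```text
front in 118.6 left -0.1 z 7.5 mm
heel in 2.6 left -0.1 z 7.1 mm
pitch 0.0042 yaw -0.0581 roll -0.0000 F [-3.6 -0.   4. ] M [-0.03  0.97 -0.01] t 16.6 w 0.0078 tcp [0.6603 0.2108 0.0596]
```

Request:
step_arm(increments="0 -0.1 0 0 0 0;0 -0.1 0 0 0 0;0 0 0 0 0 0")

```text
time: 16.9
tool_pos: [0.66, 0.2108, 0.0596]
ee_rot: [3.133, -0.0, 1.513]
wrist_force: [3.4, 0.9, -1.2]
width: 0.0075
```

```bash
python3 st.py
```

```text
front in 118.4 left -0.2 z 8.0 mm
heel in 2.4 left -0.1 z 7.0 mm
pitch 0.0082 yaw -0.0583 roll 0.0003 F [ 3.4  0.9 -1.2] M [-0.03 -0.51  0.05] t 16.9 w 0.0075 tcp [0.66   0.2108 0.0596]
```

Pulled back with 3.4 N, the tray stays at 118.5 mm, so the hook holds. I'll relieve the pull, then release.

Request:
step_arm(increments="0 0.1 0 0 0 0;0 0.1 0 0 0 0;0 0 0 0 0 0")

```text
time: 17.2
tool_pos: [0.6602, 0.2108, 0.0595]
ee_rot: [3.138, 0.0, 1.513]
wrist_force: [0.2, -0.3, 1.3]
width: 0.0075
```

```bash
python3 st.py
```

```text
front in 118.4 left -0.2 z 7.4 mm
heel in 2.4 left -0.2 z 7.0 mm
pitch 0.0036 yaw -0.0580 roll -0.0002 F [ 0.2 -0.3  1.3] M [ 0.   -0.01 -0.03] t 17.2 w 0.0075 tcp [0.6602 0.2108 0.0595]
```

Request:
step_arm(increments="0 0 0 0 0 0;0 0 0 0 0 0;0 0 0 0 0 0;0 0 0 0 0 0;0 0 0 0 0 0", claw=0.4)

```text
time: 17.7
tool_pos: [0.6601, 0.2108, 0.0594]
ee_rot: [3.138, 0.0, 1.513]
wrist_force: [-0.0, 0.9, 1.3]
width: 0.0282
```

```bash
python3 st.py
```

```text
front in 118.4 left -0.1 z 7.3 mm
heel in 2.4 left -0.1 z 6.9 mm
pitch 0.0038 yaw -0.0579 roll -0.0002 F [-0.   0.9  1.3] M [-0.02 -0.09 -0.07] t 17.7 w 0.0282 tcp [0.6601 0.2108 0.0594]
```

Request:
step_arm(increments="0 0 -1 0 0 0;0 0 -2 0 0 0;0 0 -3 0 0 0;0 0 -3 0 0 0;0 0 -3 0 0 0")

```text
time: 18.2
tool_pos: [0.6597, 0.2108, 0.1817]
ee_rot: [3.137, -0.0, 1.513]
wrist_force: [-0.0, -0.3, 0.8]
width: 0.0281
```

Request:
step_arm(increments="0 -3 -1 0 0 0;-2 -3 0 0 0 0;-3 -4 0 0 0 0;-4 -4 0 0 0 0;-4 -4 0 0 0 0")

```text
time: 18.7
tool_pos: [0.4808, 0.0994, 0.1898]
ee_rot: [3.136, 0.0, 1.514]
wrist_force: [0.7, -1.1, 1.0]
width: 0.0283
```

Request:
step_arm(increments="-4 -2 0 0 0 0;-4 -2 0 0 0 0;-4 0 0 0 0 0;-3 0 0 0 0 0;0 0 0 0 0 0")

```text
time: 19.2
tool_pos: [0.4334, -0.0501, 0.1899]
ee_rot: [3.136, 0.002, 1.508]
wrist_force: [-0.9, 0.4, -0.3]
width: 0.0284
```

```bash
python3 -c "
from h import *
o=get_obs();print(o['time'],o['tool_pos'],o['wrist_force'])
a=snapshot('scene');b=snapshot('top')
u,v=proj('scene',[.72,.21,.03])[0].astype(int)
p=np.zeros((600,800,3),np.uint8)
A=cv2.resize(a[v-50:v+50,u-50:u+50],None,fx=4,fy=4,interpolation=2);B=cv2.resize(b[100:200,186:258],None,fx=5.5,fy=5.5,interpolation=2)
C=cv2.resize(b[90:320,110:540],None,fx=.9,fy=.8)
p[:400,:400]=A;p[:B.shape[0],400:400+B.shape[1]]=B;p[405:405+C.shape[0],:C.shape[1]]=C
cv2.imwrite('pics/c6.png',p[:,:,::-1])"
```

```text
19.2 [ 0.43340784 -0.05012756  0.18990451] [-0.89830875  0.38697641 -0.30624668]
```

View pics/c6.png

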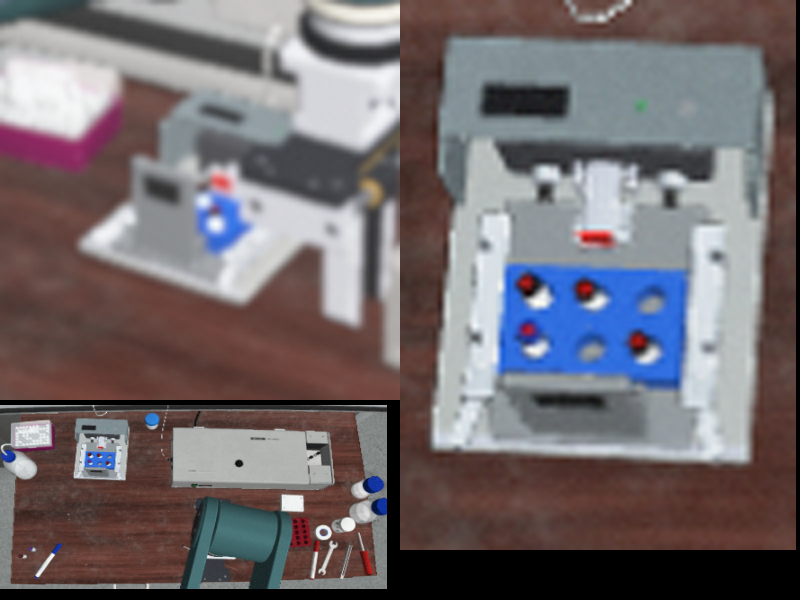

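Released, the tray sits fully in. Its front is at the buffers (row 200 in the right crop), the red hook (597,240) lies behind the catch, and all four vials stand in their wells. The marker, bottle and rack are where they were. I'm handing in.

```bash
python3 -c "
from bench import *
print(close_job())"
```

```text
the job is handed in; nothing more can be done
None
```

The tray is loaded in the dock, held by the spring hook, and the job was handed in at about 19 s of the 69 s allowed.

- **Approach:** I gripped the handle, slid the tray along the table, and tilted its front up about 4.5° with the rear edge still on the table. At about 12 mm in I lowered the front onto the deck and levelled the tray. For roughly 30 mm after levelling, the wrist carried about the tray's full weight (4 to 5 N). There the tray rode up to about 0.5 mm above the deck until I lowered it again.
- **Snap:** I pushed in under the guides at 1 mm per step near the end. The push peaked at about 12 N, and the force dropped from 9 N to 3.5 N with the front edge about 118 mm in.
- **Checks:** Pulled back with 3.4 N, the tray stayed at 118.4 mm. After letting go and backing off, the last picture shows it still in, with all four vials upright and the gripper clear.
- **Not confirmed:** An earlier drop from 12 N to 9.5 N at about 110 mm was not the snap. The force pattern after it and a picture both showed the buffers still ahead. The arm hid the syringe and part of the rack in the last view, so I couldn't check those two completely. The gripper crossed above that area only at about 0.19 to 0.2 m.

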